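Hang up the drop guard of the lid press

TASK

The lid press on the counter has two stations, each behind a clear drop guard; in one stands the white tub with the printed foil lid, in the other an empty clear cup. Lift the guard in front of the tub by its black grip, draw it towards you and hang its grooved cross bar in the notches on the front of its two posts, so that it stays up by itself. Leave the other guard down and the tub where it stands. Mind the beer taps that overhang the counter behind the press.

Things in the scene. Friction and masses are not known exactly. Their poses are not given: they have to be found in the camera images.
- press: Fixed grey press, bed 172 x 372 x 12 mm, stations at y=+98 (left), -98. Origin on the counter below the guards; x away from robot, z up. Each guard runs on 2 steel post plates 8 thick, 70 either side of its middle. Plate along x: behind x=9 up to z=185; slot -9 to 9; tooth -16 to -9, top z=164; notch -46 to -16, floor z=150; horn -54 to -46, top z=180. Back wall and press heads: x over 34, up to z=162.
- guard_left: Left drop guard (press y=+98), loose, 0.35 kg: clear panel under a 10 mm round bar along y; above it on a flat stem a black grip 44 x 14 x 28 (x, y, z), centre 110 over the bar. Origin: bar middle; axes as press. Collars make 2 grooves 16 wide at y=-70 and 70 where the posts run. Down: origin at press (0, 98, 75) mm. Hung: about (-31, 98, 155): lift bar over z=169 (178 good), move 31 in -x, lower.
- guard_right: Right drop guard (press y=-98), same as the left one: panel 110 wide, foot rail 16 thick with its underside 63 mm below the bar, bar 168 long, stem 8 thick (y), grip from 96 to 124 mm above the bar. Origin: bar middle; x away from the robot, y along the bar, z up. Down: origin at press (0, -98, 75) mm. Hung: about (-31, -98, 155), may swing a little.
- tub: White plastic tub with a printed foil lid, 72 mm across and 72 mm tall, on the bed (z = 12 mm) of one station (which one varies), about 55 mm behind its guard; the other station holds an empty clear cup, 66 mm across, 62 mm tall. Beer taps overhang the counter behind the press: at world x over 0.59 m, |y| under 0.28 m, from z = 0.33 m up; swing the arm past in front of them. Origin: centre of its underside.
Mind the look-alikes: they are no part of the job. What is shaped like the tub but green is not meant.

How it is judged (in metres and radians):
At the end, for the whole second after the job is handed in: The tub's guard hangs at rest, bar down in the notches of its own posts (bar middle 147 to 161 mm up, 14 to 48 mm before the slot line, within 15 mm of the station's middle, tilt under 15 degrees); the other guard is down (raised under 15 mm); the tub has moved under 20 mm (((y of tub in the frame of press above 0 m and z of guard_left in the frame of press between 0.147 and 0.161 m and x of guard_left in the frame of press between -0.048 and -0.014 m and y of guard_left in the frame of press between 0.083 and 0.113 m and angle between guard_left's own z axis and vertical below 0.26 rad and linear speed of guard_left below 0.03 m/s and z of guard_right in the frame of press below 0.09 m and distance of tub from where it was at the start of the episode below 0.02 m) or (y of tub in the frame of press below 0 m and z of guard_right in the frame of press between 0.147 and 0.161 m and x of guard_right in the frame of press between -0.048 and -0.014 m and y of guard_right in the frame of press between -0.113 and -0.083 m and angle between guard_right's own z axis and vertical below 0.26 rad and linear speed of guard_right below 0.03 m/s and z of guard_left in the frame of press below 0.09 m and distance of tub from where it was at the start of the episode below 0.02 m))); the robot touches nothing.
It fails at once if the guard in front of the clear cup is raised by more than 30 mm ((y of tub in the frame of press above 0 m and z of guard_right in the frame of press above 0.105 m) or (y of tub in the frame of press below 0 m and z of guard_left in the frame of press above 0.105 m)).
It fails at once if the tub is knocked or taken more than 40 mm from its place (distance of tub from where it was at the start of the episode above 0.04 m).
It also fails if it takes over 35 s, if anything falls off the work surface, if the arm or the gripper's body presses on something with over 40 N, if the wrist force passes 120 N, or if a joint passes its speed limit or range.

ROBOT

A 7-joint arm with a two-finger parallel gripper is mounted at the origin on a cart in front of the work surface, level with it; the furniture and walls round the work are solid. World frame = base frame: x ahead of the robot, y to its left, z up, the work surface at z = 0. Lengths are in mm, angles in rad, forces in N, time in s.
With the tool pointing down it reaches from about 400 to 875 mm from the base axis. Payload 6.5 kg.
Tool frame: the origin (TCP) lies midway between the tips of the shut fingers; the grasp point (between the pads) lies 19 mm behind it; z points along the fingers, y is the line along which they close (so a half turn about z gives the same grasp; the last joint's range is limited). The gripper opens to 85 mm and grips with 20 to 120 N. Pads are 22 mm wide; open, the fingers measure 114 mm over their backs; the gripper's body (76 mm by 85 mm) begins 54 mm behind the grasp point. The pads swing forward as they close: fully open they stand 13 mm farther back than shut.
Start: joints at [-1.345, 0.536, -0.004, 1.538, 0.003, 1.067, -0.071], TCP at [186.986, 622.516, 198.29] pointing down, gripper open.
Joint ranges: [-2.7, 2.7], [-0.37, 2.16], [-1.27, 1.26], [0.24, 2.4], [-1.31, 4.45], [0.19, 1.91], [-2.76, 2.76]. Speed limits (rad/s): [2.39, 2.39, 3.14, 3.14, 3.14, 3.14, 3.14].

INTERFACE

Orientations are given as a unit quaternion [w, x, y, z].
In Python, from workcell import arm, let_go, close_gripper, kinematics, telemetry, viewer, order gives the robot as it stands. The module is installed in compiled form; this text tells all that it offers. Calls block until the motion is done:
- arm.move_pose(position, orientation): joint-space move of the TCP to a pose.
- arm.movel(position, orientation=None, feed=150): straight line of the TCP; orientation=None keeps the orientation; feed is the mean speed in mm/s.
- arm.move_joints(angles): joint-space move.
- let_go() and close_gripper(f_grip=None): open the fingers fully, or close them until they stop; f_grip is the grip in N (None keeps the last).
- arm.sleep(seconds).
- kinematics.ik(position, orientation): joint angles nearest the present ones, or None.
- telemetry.observe(): the state.
- viewer.camera(name): name is "side" or "top" or "wrist"; returns a dict with "image" (480x640x3 uint8, red, green, blue), "range_z" (480x640 float32, mm along the optical axis (not along the pixel's ray), 0 where there is no reading), "mtx" (3x3 intrinsics, pixels), "R" (3x3) and "t" (3): a world point X has camera coordinates R X + t; the wrist camera has in their place "hand_eye" (4x4, takes a point from camera to tool coordinates, whose origin is the TCP and whose axes are the flange's). Camera axes: x right, y down, z forward; pixel columns grow to the right and rows downward; lengths in mm; the calibration is good to about 2 mm. A picture is of the moment at which its call begins: read the wrist's pose just before it.
A pose or a line that the arm cannot do raises arm.IKError and nothing moves.
- order.sign_off(): hands the job in; it is judged then, once.
The state is a dict: "t": time; "joint_positions": joint angles; "qd": joint speeds; "joint_torque": joint torques, N m; "eef_pos": TCP position; "tcp_rot": TCP orientation; "force": force on the tool from outside, world axes, zero at the start; "torque": the same for the moment, N m; "opening": opening from 0.0 (shut) to 1.0 (fully open); "grip_force": force on a finger pad.
Only numpy, scipy, OpenCV 4.12 (cv2) and the standard library are available. Lean on these libraries where they do the work, as an engineer would, in place of code of your own. Each camera call takes 0.05 s, during which the arm holds its last target. There are 200 camera calls.

## Working session

There is one attempt and no reset: what is moved stays moved. The work goes in short steps, each a Python script; the robot and the scene stay as the last script left them, time stands still between calls to the robot, and variables do not carry over. Pictures are saved under pics/ and viewed, at most 10 in all, crops included, and the job is handed in when it is done.

```bash
mkdir -p pics; cat > h.py <<'E'
import numpy as np, cv2
from workcell import arm, let_go, close_gripper, kinematics, telemetry, viewer, order
def snap(n,tag):
    c=viewer.camera(n); cv2.imwrite(f'pics/{tag}.png',c['image'][:,:,::-1]); np.savez(f'pics/{tag}.npz',**c); return c
def pt(tag,u,v,z=None,r=1):
    c=np.load(f'pics/{tag}.npz'); K=c['mtx'];R=c['R'];t=c['t']
    ray=np.linalg.inv(K)@[u,v,1]; o=-R.T@t; d=R.T@ray
    if z is None:
        w=c['range_z'][v-r:v+r+1,u-r:u+r+1]; w=w[w>0]; s=np.median(w) if len(w) else np.nan
    else: s=(z-o[2])/d[2]
    return np.round(o+s*d,1)
E
python3 - <<'E'
from h import *
s=telemetry.observe(); print(s['t'],s['eef_pos'],s['tcp_rot'])
snap('top','top1');c=snap('side','side1')
for n in('top','side'):
    c=np.load(f'pics/{n}1.npz');print(n,-c['R'].T@c['t'],c['R'][2])
E
```

```text
0.0 [186.81311648 621.83806873 197.40136389] [-7.77509609e-05  1.45352450e-01  9.89379545e-01 -8.80417857e-04]
top [534.62871856  78.0034608  928.80098783] [ 0.11760724 -0.03263486 -0.9925238 ]
side [297.4539632  675.33316585 568.7805494 ] [ 0.40092689 -0.71694794 -0.57030105]
```

View pics/top1.png

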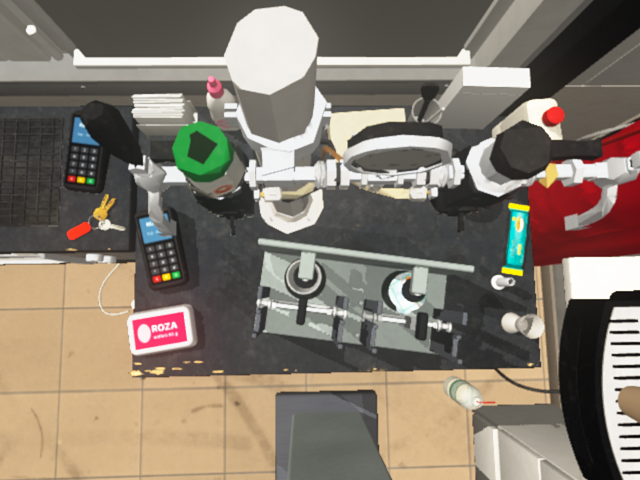

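View pics/side1.png

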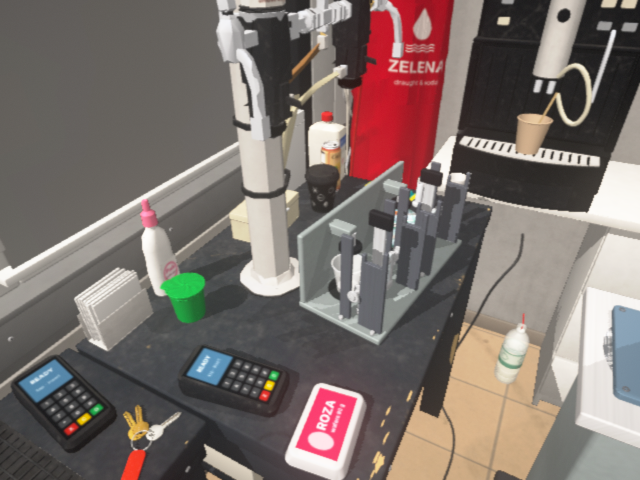

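The top view shows the press at about (270-460, 240-350). The left station (304,278) holds a dark or clear ring and the right one (407,293) a white-blue printed thing. The green tub in the side view at (185,297) is the look-alike. I'll confirm with enlarged crops.

```bash
python3 - <<'E'
from h import *
a=cv2.imread('pics/top1.png')[230:365,240:480]; b=cv2.imread('pics/side1.png')[150:350,290:480]
cv2.imwrite('pics/ct.png',cv2.resize(a,(800,450),interpolation=cv2.INTER_CUBIC))
cv2.imwrite('pics/cs.png',cv2.resize(b,None,fx=3,fy=3,interpolation=cv2.INTER_CUBIC))
E
```

```text
(no output)
```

View pics/ct.png

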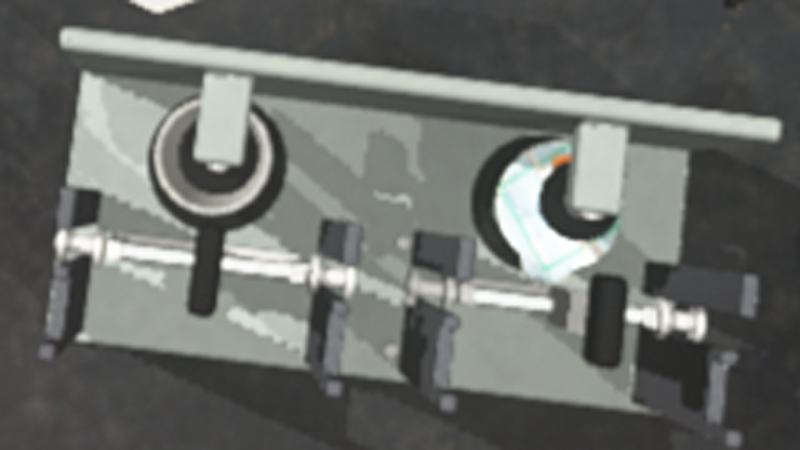

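View pics/cs.png

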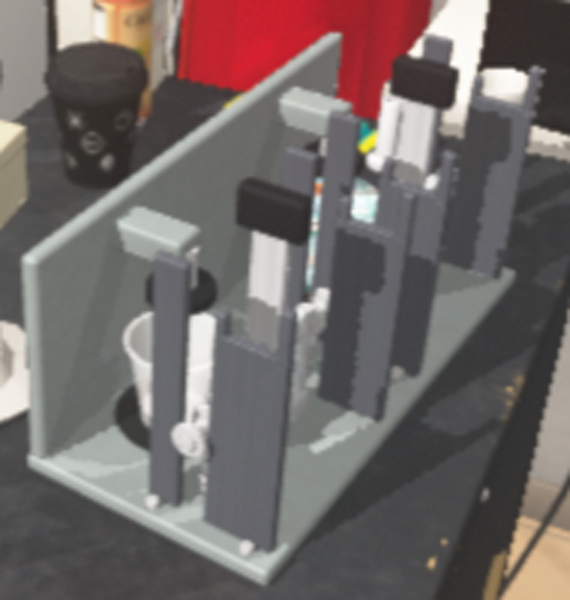

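The clear cup stands in the left station (crop 215,155). The printed-lid white tub is in the right one (crop 560,210), so guard_right, with its black grip at crop (605,320), is the one to lift. The green tub on the counter is not meant.

```bash
python3 - <<'E'
from h import *
f=lambda x,y:(240+x*.3,230+y*.3)
for n,p,z in [('gripR',(605,320),199),('gripR front',(603,364),199),('gripR back',(610,276),199),('gripL',(205,270),199),('barL l',(65,243),75),('barL r',(345,277),75),('barR l',(425,288),75),('barR r',(695,323),75),('bed fl',(82,340),12),('bed bl',(85,72),12),('bed br',(690,150),12)]:
    print(n,pt('top1',*f(*p),z=z))
u,v=map(round,f(605,320));print('depth',pt('top1',u,v))
# point cloud grip from side: black top around crop(427,75)/3
print('side',pt('side1',290+427//3,150+68//3), pt('side1',290+275//3,150+195//3))
E
```

```text
gripR [ 473.3 -109.1  199. ]
gripR front [ 452.8 -107.2  199. ]
gripR back [ 493.9 -112.4  199. ]
gripL [500.7  80.6 199. ]
barL l [511.3 158.2  75. ]
barL r [489.5   3.4  75. ]
barR l [482.5 -41.   75. ]
barR r [ 460.1 -191.3   75. ]
bed fl [452.8 154.4  12. ]
bed bl [611.3 151.6  12. ]
bed br [ 557.7 -213.6   12. ]
depth [ 473.1 -110.3  197.5]
side [ 469.1 -109.3  198.2] [497.8  85.  198.7]
```

```bash
cat >> h.py <<'E'
from scipy.spatial.transform import Rotation as Ro
PSI=np.radians(-8.3)
def quat(psi,flip=False):
    ex=np.array([np.cos(psi),np.sin(psi),0]);ey=np.array([-np.sin(psi),np.cos(psi),0])
    if not flip: R=np.column_stack([-ex,ey,[0,0,-1]])
    else: R=np.column_stack([ex,-ey,[0,0,-1]])
    q=Ro.from_matrix(R).as_quat(); return [q[3],q[0],q[1],q[2]]
def wpt(tag,u,v,z):
    c=np.load(f'pics/{tag}.npz'); s=c['T']
    d=s[:3,:3]@np.linalg.inv(c['mtx'])@[u,v,1]; o=s[:3,3]; return np.round(o+(z-o[2])/d[2]*d,1)
E
python3 - <<'E'
from h import *
for f in(0,1): print(f,kinematics.ik([472,-110,290],quat(PSI,f)))
print(kinematics.ik([240,430,290],telemetry.observe()['tcp_rot']))
arm.movel([240,430,290],feed=250)
q=[kinematics.ik([472,-110,290],quat(PSI,f)) for f in (0,1)]
j=telemetry.observe()['joint_positions']
best=min((0,1),key=lambda f:9 if q[f] is None else abs(q[f][6]-j[6])); print(best)
arm.move_joints(q[best]); 
s=telemetry.observe(); print(s['t'],s['eef_pos'],s['tcp_rot'],s['force'])
c=snap('wrist','w1'); T=np.eye(4); w=s['tcp_rot']; T[:3,:3]=Ro.from_quat([w[1],w[2],w[3],w[0]]).as_matrix(); T[:3,3]=s['eef_pos']
np.savez('pics/w1.npz',T=T@c['hand_eye'],mtx=c['mtx'],range_z=c['range_z'])
E
```

```text
0 [-0.55489882  0.18079798  0.79677706  1.88460099 -0.14240326  1.13381824
  1.72019826]
1 [-0.83075748  0.27531876  1.17572001  1.89369357 -0.2779356   1.15426781
 -1.26958853]
[-1.17291872  0.1705653   0.02228772  1.83325345 -0.00383543  1.13935605
  0.12978308]
1
3.2333 [ 472.28616415 -108.91770662  289.86597334] [-8.92041959e-05  9.97466439e-01 -7.11384779e-02 -1.05876932e-04] [0.28768574 0.35932875 0.05281766]
```

View pics/w1.png

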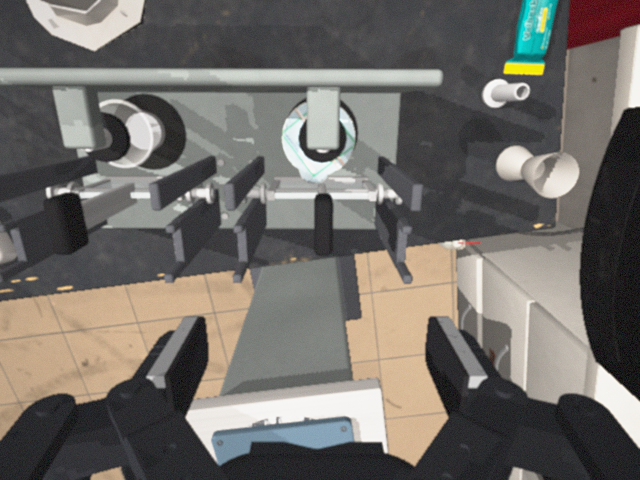

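The grip top is at px (323,195–255), the left grip at about (68,222), and the back wall is level, so the yaw is good. The foil-lidded tub is behind this guard.

```bash
python3 - <<'E'
from h import *
for n,u,v,z in [('front',323,254,199),('back',323,196,199),('L',68,222,199),('bar l',264,194,75),('bar r',389,193,75),('wall l',1,84,162),('wall r',441,83,162),('plateL',261,160,185),('plateR',388,160,185),('hornL',238,279,180),('hornR',408,279,180)]: print(n,wpt('w1',u,v,z))
E
```

```text
front [ 452.7 -111.6  199. ]
back [ 496.1 -117.6  199. ]
L [503.4  66.9 199. ]
bar l [479.1 -55.9  75. ]
bar r [ 461.7 -183.6   75. ]
wall l [604.  104.6 162. ]
wall r [ 558.8 -214.   162. ]
plateL [525.4 -76.9 185. ]
plateR [ 512.4 -167.3  185. ]
hornL [433.6 -39.5 180. ]
hornR [ 413.9 -176.4  180. ]
```

```bash
python3 - <<'E'
from h import *
q=quat(np.radians(-8.2),1)
let_go()
arm.movel([473,-113.5,215],q,feed=150)
arm.movel([473,-113.5,171],q,feed=80)
s=telemetry.observe(); print(s['t'],s['eef_pos'],s['force'])
close_gripper(60)
s=telemetry.observe(); print(s['t'],s['opening'],s['grip_force'],s['force'],s['eef_pos'])
arm.movel([473,-113.5,191],feed=60)
s=telemetry.observe(); print(s['t'],s['opening'],s['force'],s['eef_pos'])
snap('side','s2')
cv2.imwrite('pics/s2c.png',cv2.resize(cv2.imread('pics/s2.png')[100:350,290:540],None,fx=2.4,fy=2.4))
E
```

```text
4.85 [ 473.21616978 -113.69325659  171.21613597] [-0.15318983 -0.20614567  0.52106864]
5.6167 0.00041387729552961634 0.0 [-1.22508773  0.68352134 -0.69972687] [ 472.99158987 -113.50935725  170.99261667]
6.1 -0.001501640344132427 [ 0.59631555 -0.06398316 -0.23365284] [ 473.30698041 -113.39651462  191.39976503]
```

View pics/s2c.png

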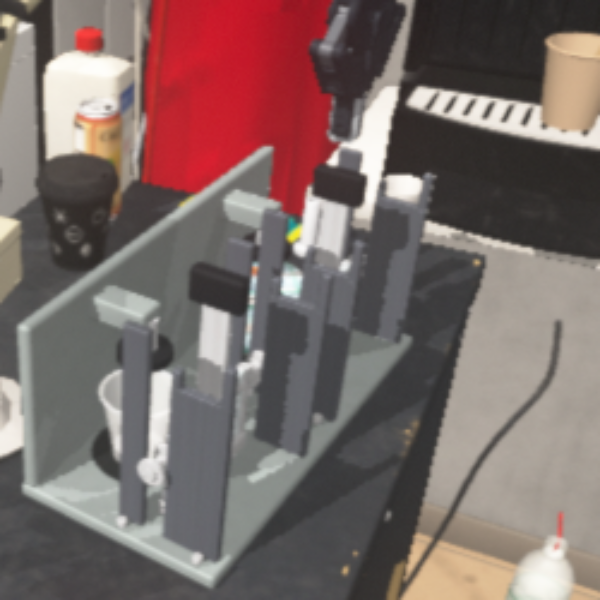

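The gripper closed empty. In this view its tip, at crop (345,135), stands above or beyond the grip at crop (340,185). I'll measure where the tip is relative to the grip.

```bash
python3 - <<'E'
from h import *
c=np.load('pics/s2.npz')
for X in ([473.3,-113.4,191.4],[471,-111,199],[471,-111,171]):
    p=c['mtx']@(c['R']@X+c['t']); print('proj',p[:2]/p[2])
for u,v in [(340,135),(345,130),(350,120),(345,110),(352,100),(340,175),(330,180),(350,185),(215,275)]:
    print((u,v),pt('s2',round(290+u/2.4),round(100+v/2.4)))
s=telemetry.observe();print(kinematics.ik(s['eef_pos'],s['tcp_rot'])-s['joint_positions'], s['t'])
E
```

```text
proj [429.96937784 173.98750737]
proj [431.32723303 171.09821667]
proj [429.38095401 184.21743125]
(340, 135) [ 471.7 -101.1  233.7]
(345, 130) [ 468.5 -100.7  238.4]
(350, 120) [ 466.8 -104.8  245. ]
(345, 110) [470.4 -99.7 254. ]
(352, 100) [ 467.5 -106.3  259.8]
(340, 175) [ 468.6 -108.4  196.6]
(330, 180) [ 475.5 -107.9  191.2]
(350, 185) [ 459.3 -105.2  191.6]
(215, 275) [499.7  84.5 198. ]
[ 6.73772079e-05 -2.16949547e-05 -9.06408122e-05 -2.88460218e-06
  4.47427675e-05 -8.07015883e-06 -4.60554735e-05] 6.15
```

```bash
python3 - <<'E'
from h import *
w=np.load('pics/w1.npz')
def dp(w,u,v):
    d=w['range_z'][v,u]; return np.round(w['T'][:3,:3]@(np.linalg.inv(w['mtx'])@[u,v,1]*d)+w['T'][:3,3],1)
for p in [(323,224),(68,222),(323,205),(220,120),(280,215)]: print(p,dp(w,*p))
s=telemetry.observe(); c=snap('wrist','w2'); he=c['hand_eye']; print(he.round(3)); print(s['eef_pos'],s['joint_positions'])
# points in tool frame
v,u=np.mgrid[0:480,0:640]; d=c['range_z']; P=np.linalg.inv(c['mtx'])@np.stack([u.ravel(),v.ravel(),np.ones(u.size)])*d.ravel()
P=(he[:3,:3]@P+he[:3,3:]).T; k=(d.ravel()>0)&(np.abs(P[:,0])<20)&(np.abs(P[:,1])<25)&(P[:,2]<70)
Q=P[k]; print(len(Q),'tool z pct',np.percentile(Q[:,2],[1,25,50,75,95,99]) if len(Q) else '')
for z in range(-70,70,10):
    m=(Q[:,2]>=z)&(Q[:,2]<z+10)
    if m.any(): print(z,m.sum(),Q[m].min(0).round(),Q[m].max(0).round())
E
```

```text
(323, 224) [ 475.4 -114.8  198.1]
(68, 222) [502.1  71.7 192.3]
(323, 205) [ 489.3 -116.7  197.5]
(220, 120) [557.1 -11.6  10.2]
(280, 215) [438.  -59.6  10.6]
[[-1.00000e-03 -9.45000e-01 -3.27000e-01  8.40600e+01]
 [ 1.00000e+00 -1.00000e-03  0.00000e+00  4.73000e-01]
 [-1.00000e-03 -3.27000e-01  9.45000e-01 -1.74619e+02]
 [ 0.00000e+00  0.00000e+00  0.00000e+00  1.00000e+00]]
[ 473.03052896 -113.36132083  191.07746884] [-0.49297833  0.3329263   0.77889413  2.00142823 -0.2930995   0.91978777
 -1.27517237]
26418 tool z pct [-119.68185473 -110.37935937  -89.54605577  -77.42847786   -6.91753642
   -2.65148255]
-70 1503 [-11. -13. -70.] [ 12.  14. -60.]
-60 1135 [  6. -13. -60.] [ 12.  14. -50.]
-50 906 [  6. -13. -50.] [ 12.  14. -40.]
-40 227 [  6. -11. -40.] [ 11.  13. -34.]
-10 1403 [-6. -6. -9.] [20.  8. -0.]
0 77 [17. -6.  0.] [20.  8. 10.]
10 47 [16. -6. 10.] [20.  8. 18.]
40 1 [10.  1. 50.] [10.  1. 50.]
50 52 [ 8. -2. 51.] [10.  5. 60.]
60 53 [ 8. -2. 60.] [10.  5. 70.]
```

View pics/w2.png

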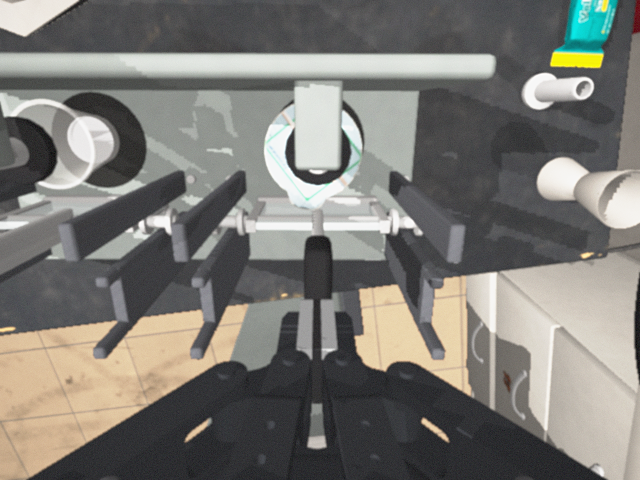

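The fingers really end about 37 mm behind the reported TCP: the wrist depth shows their tips at tool z = -34, and the side view puts them at z≈231 when the TCP reads 191. The lateral aim is right, with the grip centred within 2 mm. I'll go about 35 mm lower.

```bash
python3 - <<'E'
from h import *
let_go()
arm.movel([473,-113.5,136],feed=80)
s=telemetry.observe(); print(s['t'],s['eef_pos'],s['force'])
close_gripper(60)
s=telemetry.observe(); print(s['t'],s['opening'],s['grip_force'],s['force'],s['eef_pos'])
if s['opening']>0.08:
    arm.movel([473,-113.5,156],feed=60)
    s=telemetry.observe(); print(s['t'],s['opening'],s['grip_force'],s['force'],s['eef_pos'])
c=snap('side','s3')
for X in ([472,-112,219],[472,-112,199]):
    p=c['mtx']@(c['R']@X+c['t']); print('proj',p[:2]/p[2])
cv2.imwrite('pics/s3c.png',cv2.resize(cv2.imread('pics/s3.png')[100:350,290:540],None,fx=2.4,fy=2.4))
E
```

```text
7.8167 [ 473.30469344 -113.71032138  136.2609281 ] [-0.13508235  0.9791773  -0.15312796]
8.4667 0.15599217734850904 59.057250022888184 [-1.17255036 -0.64223057  1.62568939] [ 473.13637936 -113.80341545  136.14470975]
8.95 0.1541358327934955 58.39373230934143 [-0.77584952  0.30050424 -3.78708737] [ 473.1611748  -113.27767355  156.25619464]
proj [432.38906172 161.1264654 ]
proj [430.96011311 170.79650204]
```

View pics/s3c.png

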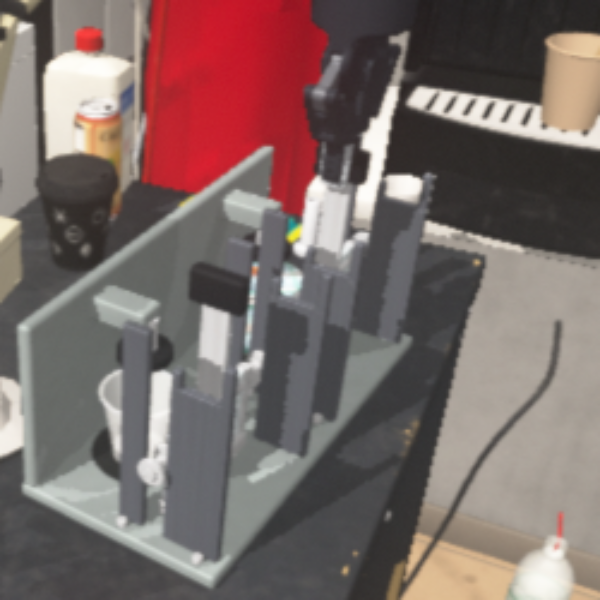

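The grip is firm: opening 13 mm, 3.8 N weight. The wrist camera side faces the taps, so I'll check that clearance by depth while lifting.

```bash
python3 - <<'E'
from h import *
arm.movel([473,-113.5,190],feed=80)
s=telemetry.observe(); print(s['t'],s['opening'],s['force'])
c=snap('top','t4'); R,t=c['R'],c['t']
v,u=np.mgrid[0:480,0:640]; d=c['range_z'].ravel()
P=((np.linalg.inv(c['mtx'])@np.stack([u.ravel(),v.ravel(),np.ones(u.size)]))*d).T; P=(P-t)@R; P=P[d>0]
for z in range(240,560,20):
    m=(P[:,2]>=z)&(P[:,2]<z+20)&(P[:,1]>-190)&(P[:,1]<-40)&(P[:,0]>400)&(P[:,0]<720)
    if m.any(): print(z,m.sum(),np.histogram(P[m,0],bins=range(400,721,20))[0])
E
```

```text
9.575 0.15274966494791037 [-0.64274904  0.21607436 -4.08251445]
240 18 [ 0  0  1  0 17  0  0  0  0  0  0  0  0  0  0  0]
260 34 [ 0  0  0  4 30  0  0  0  0  0  0  0  0  0  0  0]
280 54 [ 0  0  2 14 38  0  0  0  0  0  0  0  0  0  0  0]
300 232 [  0   0   0 103 129   0   0   0   0   0   0   0   0   0   0   0]
320 182 [ 0  0  0 92 90  0  0  0  0  0  0  0  0  0  0  0]
340 211 [ 0  0 13 53 55 17  0  0  0  0  0 33 39  1  0  0]
360 736 [  0   0  40  70  84  66   0   0   0   0   0  76 399   1   0   0]
380 802 [  0   0  45  97 122  66   0   0   0   2 119 192 159   0   0   0]
400 408 [  0   1  35  64  67  49   0   0   0   0   0 164  28   0   0   0]
420 695 [  0   1  92 115 145  85   0   0   0   0   0 238  17   2   0   0]
440 590 [  0   0  53 117 139  21   0   0   0   0   0 219  11  30   0   0]
460 1850 [  0   0  15 130 154 196   0   0   0   0   0 556 682 117   0   0]
480 1388 [  0   0   0  45 126  67   0   0   0   0   0 463 576 111   0   0]
500 1124 [  0   0   0  11  29  18   0   0   0   0   0 529 329 208   0   0]
520 874 [  0   0  32 139 194 162  39   0   0   0   0 128 142  38   0   0]
540 4937 [   0   36  231  257  261  267  144    0    0    0    0  798 2365  578
    0    0]
```

The arm reaches x≈540 at most and the taps start at x≈600, so it's clear.

```bash
python3 - <<'E'
from h import *
def st(n):
    s=telemetry.observe(); print(n,round(s['t'],2),round(s['opening'],3),s['force'].round(1),np.round(s['eef_pos'],1)); return s
arm.movel([473,-113.5,240],feed=80); st('up')
arm.movel([473-30.7,-113.5+4.4,240],feed=60); st('back')
for z in (228,222,219,217.5,216.5):
    arm.movel([442.3,-109.1,z],feed=30); s=st('low')
    if s['force'][2]>-1.5: break
snap('side','s5')
cv2.imwrite('pics/s5c.png',cv2.resize(cv2.imread('pics/s5.png')[70:320,290:540],None,fx=2.4,fy=2.4))
E
```

```text
up 10.4 0.155 [ 0.6  0.1 -4. ] [ 472.7 -113.3  239.7]
back 11.07 0.151 [-0.5 -0.5 -3.3] [ 442.6 -108.9  240.2]
low 11.62 0.152 [-0.9  0.1 -3.3] [ 442.2 -109.2  227.8]
low 11.97 0.154 [ 0.  -1.  -3.2] [ 442.1 -109.1  221.8]
low 12.22 0.155 [ 0.3  0.  -3.6] [ 442.2 -109.1  218.9]
low 12.47 0.153 [ 0.5  0.3 -3.6] [ 442.3 -109.1  217.4]
low 12.72 0.156 [ 0.2 -0.2 -3.8] [ 442.3 -109.1  216.5]
```

View pics/s5c.png

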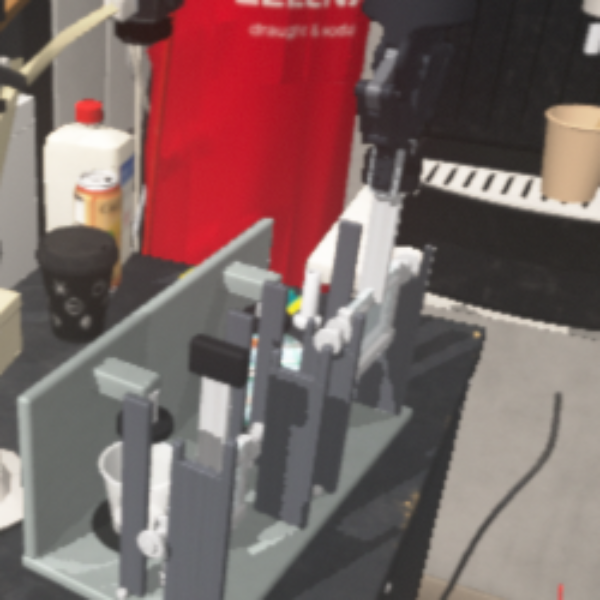

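The bar end at crop (335,330) sits over the notch, between tooth and horn, but it hasn't touched the floor yet. I'll lower until the weight comes off.

```bash
python3 - <<'E'
from h import *
z=216.5
while z>209:
    z-=0.8; arm.movel([442.3,-109.1,z],feed=20); s=telemetry.observe()
    print(round(s['t'],2),round(z,1),s['force'].round(1))
    if s['force'][2]>-1: break
E
```

```text
13.02 215.7 [-0.3  0.2  0.6]
```

```bash
python3 - <<'E'
from h import *
let_go(); arm.sleep(0.3)
arm.movel([442.3,-109.1,285],feed=60); arm.sleep(1)
s=telemetry.observe(); print(s['t'],s['force'].round(1))
snap('side','s6')
cv2.imwrite('pics/s6c.png',cv2.resize(cv2.imread('pics/s6.png')[70:320,290:540],None,fx=2.4,fy=2.4))
c=np.load('pics/s6.npz')
for X in ([442.3,-109.1,279],):
    p=c['mtx']@(c['R']@X+c['t']); print(p[:2]/p[2])
E
```

```text
16.3167 [-0.1 -0.1 -0. ]
[452.97918964 133.54698947]
```

View pics/s6c.png

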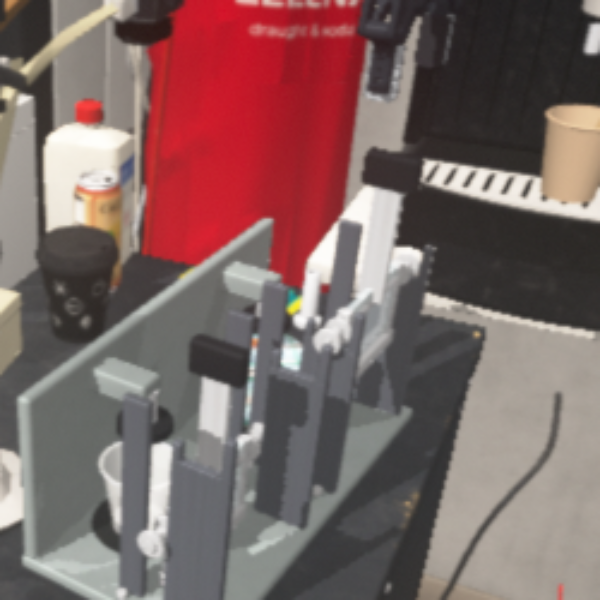

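The guard hangs upright by itself with its grip at crop (390,170) and the bar in the notch at (335,330). The gripper is clear of it, the left guard is down and the tub is in place.

```bash
python3 -c "
from h import *
print(order.sign_off())"
```

```text
the job is handed in; nothing more can be done
None
```

The right-hand guard, in front of the foil-lidded tub, now hangs by itself in its notches; the left guard is down, the tub was not touched, and the job was handed in at about 16 s of the 35 s allowed (no verdict was returned).

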